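Slide a pharmacy shelf board home and lock it

TASK

With the fingertips, push the shelf board by its front lip along the rails of its stand, away from the robot, until all four feet drop into the notches and the board lies flat on the rails; then push the steel catch by its tab fully in over the board so that it is locked. Only push: do not lift the board, do not touch the two small bottles that ride on it and keep them standing, and leave the things on the counter beside it where they are. Finish clear of everything.

Things in the scene. Friction and masses are not known exactly. Their poses are not given: they have to be found in the camera images.
- stand: Fixed cream shelf stand, 300 mm (x) by 268 mm (y). Origin: centre of its underside, on the counter. x points away from the robot, the way the board slides; z up. Two side walls (12 mm, tops at z = 64 mm, inner faces at y = +-122 mm) carry inside them full-length steel rails, tops at z = 50 mm. Between the rails it is open but for cross bars at both ends, 16 mm (near) and 30 mm (far) high.
- home (a point): Point fixed on the stand where the board's origin lies when it is home: stand x = 60, y = 0, z = 50 mm. The board drops there within about 4 mm either way along x; the notches' far walls then stop it. One side or end may drop a little before the other: push on gently until all are down.
- notch_near (a point): Centre of the near notch of the +y rail, at rail-top height: stand x = 5, y = 94 mm. Each rail has two side-by-side lanes with one notch each, 20 mm long: this one in the inner lane (y = 86 to 102 mm); the -y rail mirrors it.
- notch_far (a point): Centre of the far notch of the +y rail, at rail-top height: stand x = 115, y = 112 mm, 20 mm long, in the outer lane (y = 102 to 122 mm). The -y rail mirrors it.
- board: Loose grey shelf board, about 0.6 kg, 140 (x) by 240 (y) by 10 mm. Origin: centre of the panel's underside; axes parallel to the stand's. Four steel feet 8 mm high, 12 mm long: at x = +55, y = +-110 mm (outer lanes) and x = -55, y = +-94 mm (inner lanes). It starts 55 to 115 mm short of home, origin 58 mm above the counter; at home all four feet drop and the origin is at 50 mm.
- lip (a point): Centre of the near (-x) outer face of the board's upright front lip: board x = -76, y = 0, z = 20 mm. The lip is 6 mm thick, 240 mm wide, from the panel's underside to 34 mm above it. Push it towards the stand's +x (about 2 to 8 N). A finger pressing hard on it can hold the near side up by friction; it falls in when the finger backs off.
- catch (a joint): Travel (m) of the steel catch on the stand's +y wall: 0 drawn back, 0.030 fully in (hard stop); starts at 0 to 0.004. Slides towards the stand's -y against about 2 N friction, no spring. Its tongue (20 mm wide, 6 mm thick, underside 64.5 mm above the counter) passes over the board only once the board has dropped; else it hits the board's edge.
- catch_tab (a point): Centre of the outer (+y) face of the catch's upright tab, 84.5 mm above the counter, stand x = 20 mm, y = 168 mm less the catch's travel. Tab: 20 mm wide (x), 8 mm thick (y), from 70 to 100 mm above the counter; push it towards the stand's -y. A bracket 36 mm wide, top 64 mm above the counter, sticks out under it to y = 173 mm.
- pill_a: White pill bottle, 38 mm across, 68 mm tall, about 60 g, standing loose on the board's far half on the -y side. Origin: centre of its underside.
- pill_b: Amber pill bottle, 34 mm across, 60 mm tall, about 50 g, standing loose on the board's far half nearer the +y side. Origin: centre of its underside.
- stock: Large white stock bottle, 64 mm across, 115 mm tall, standing on the counter on the stand's -y side. Origin: centre of its underside. Leave alone.
- vial: Amber vial, 34 mm across, 65 mm tall, standing on the counter on the stand's -y side. Origin: centre of its underside. Leave alone.
- carton: Small white carton 60 x 45 x 90 mm tall, standing on the counter beyond the catch on the stand's +y side. Origin: centre of its underside. Leave alone.

How it is judged:
By the outcome, as a careful person would: the job done as asked, in the order asked, and still so for the second after the job is handed in, with the robot touching nothing.
It also fails if it takes over 48 s, if anything falls off the work surface, if the arm or the gripper's body presses on something with over 40 N, if the wrist force passes 120 N, or if a joint passes its speed limit or range.

ROBOT

A 6-joint arm with a two-finger parallel gripper is mounted at the origin on the work surface. World frame = base frame: x ahead of the robot, y to its left, z up, the work surface at z = 0. Lengths are in m, angles in rad, forces in N, time in s.
With the tool pointing down it reaches from about 0.325 to 1 m from the base axis. Payload 5.1 kg.
Tool frame: the origin (TCP) lies midway between the tips of the shut fingers; the grasp point (between the pads) lies 19 mm behind it (r.pinch_z is the distance from the TCP to the grasp point, in m); z points along the fingers, y is the line along which they close (so a half turn about z gives the same grasp; the last joint's range is limited). The gripper opens to 85 mm and grips with 20 to 120 N. Pads are 22 mm wide; open, the fingers measure 114 mm over their backs; the gripper's body (76 mm by 85 mm) begins 54 mm behind the grasp point. The pads swing forward as they close: fully open they stand 13 mm farther back than shut.
Start: joints at [1.168, 0.124, 1.65, -0, 1.367, -0.083], TCP at [0.204, 0.617, 0.231] pointing down, gripper open.
Joint ranges: [-2.61, 2.61], [-1.02, 2.33], [0.03, 2.71], [-1.35, 4.49], [0.32, 2.68], [-2.91, 2.91]. Speed limits (rad/s): [2.57, 2.57, 3.14, 3.14, 3.14, 3.14].

INTERFACE

Orientations are given as [roll, pitch, yaw] about the fixed x, y, z axes, in that order (R = Rz(yaw) Ry(pitch) Rx(roll)).
In Python, from station import r, planner, cams, close_job gives the robot as it stands. The module is installed in compiled form; this text tells all that it offers. Calls block until the motion is done:
- r.goto(position, orientation): joint-space move of the TCP to a pose.
- r.line_to(position, max_speed=0.15, attitude=None): straight line of the TCP; attitude=None keeps the orientation; max_speed is the mean speed in m/s.
- r.set_joints(angles): joint-space move.
- r.release() and r.grasp(force=None): open the fingers fully, or close them until they stop; force is the grip in N (None keeps the last).
- r.wait(seconds).
- planner.ik(position, orientation): joint angles nearest the present ones, or None.
- r.get_obs(): the state.
- cams.capture(name): name is "scene" or "top" or "wrist"; returns the picture (420x560x3 uint8, red, green, blue); there is no depth.
- cams.camera_info(name): a dict with "K" (3x3 intrinsics, pixels), "dist_coeffs" ([k1, k2, p1, p2, k3] as OpenCV has them; the pictures are not rectified), "camera_from_world" (4x4, takes a point from world to camera coordinates). Camera axes: x right, y up, looking along -z (the intrinsics and any distortion apply to the point x, -y, -z); pixel columns grow to the right and rows downward; lengths in m; the calibration is good to about 2 mm. A picture is of the moment at which its call begins: read the wrist's pose just before it. camera_info takes no time and is no camera call; for the wrist camera it gives the pose at the moment of the call.
A pose or a line that the arm cannot do raises r.IKError and nothing moves.
- close_job(): hands the job in, once; it reports no verdict.
The state is a dict: "clock": time; "joint_positions": joint angles; "qd": joint speeds; "tau": joint torques, N m; "eef_pos": TCP position; "eef_rot": TCP orientation; "contact_force": force on the tool from outside, world axes, zero at the start; "wrist_torque": the same for the moment, N m; "finger_gap": finger opening in m.
Only numpy, scipy, OpenCV 4.12 (cv2) and the standard library are available. Lean on these libraries where they do the work, as an engineer would, in place of code of your own. Each camera call takes 0.05 s, during which the arm holds its last target. There are 200 camera calls.

## Working session

There is one attempt and no reset: what is moved stays moved. The work goes in short steps, each a Python script; the robot and the scene stay as the last script left them, time stands still between calls to the robot, and variables do not carry over. Pictures are saved under pics/ and viewed, on a budget of 10 in all, crops included, one or two more only if the job needs it, and the job is handed in when it is done.

```bash
mkdir -p pics; python3 - <<'E'
from station import r,planner,cams
import cv2,numpy as np
for n in ("top","scene"):
    cv2.imwrite(f"pics/{n}0.png",cams.capture(n)[:,:,::-1])
    i=cams.camera_info(n); print(n,i["K"],i["dist_coeffs"],np.round(i["camera_from_world"],3).tolist())
E
for n in top scene; do python3 -c "
import cv2;a=cv2.imread('pics/${n}0.png');cv2.imwrite('pics/${n}0b.png',cv2.resize(a,(800,600),interpolation=cv2.INTER_CUBIC))"; done
```

```text
top [[521.01651666   0.         284.72761361]
 [  0.         521.01651666 213.04722266]
 [  0.           0.           1.        ]] [-0.19420068  0.          0.          0.          0.        ] [[-0.026, -1.0, 0.007, 0.013], [0.984, -0.025, 0.175, -0.608], [-0.175, 0.011, 0.985, -1.156], [0.0, 0.0, 0.0, 1.0]]
scene [[534.30380263   0.         277.02934082]
 [  0.         534.30380263 206.05423397]
 [  0.           0.           1.        ]] [-0.0803626  0.         0.         0.         0.       ] [[-0.409, 0.913, -0.014, 0.221], [-0.677, -0.293, 0.675, 0.367], [0.612, 0.285, 0.738, -1.456], [0.0, 0.0, 0.0, 1.0]]
```

View pics/top0b.png

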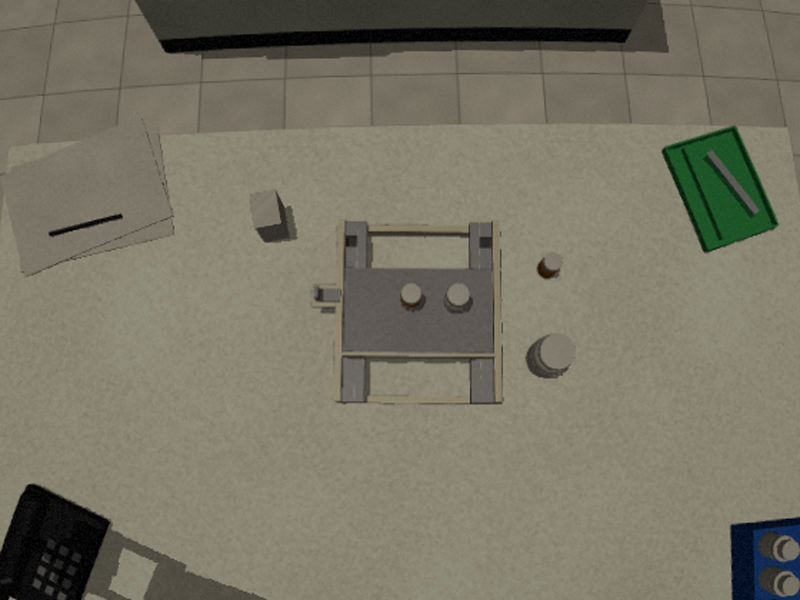

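View pics/scene0b.png

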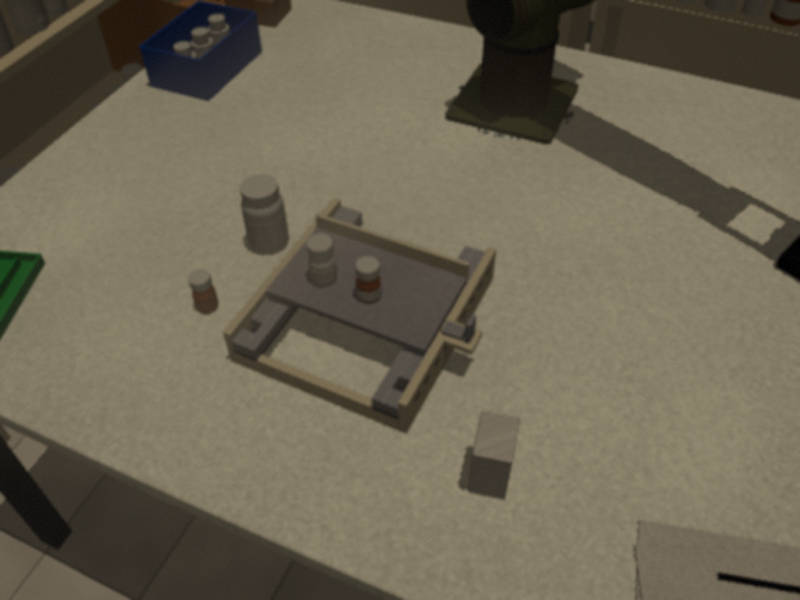

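The top view shows the stand at about (335-502, 222-403), with the lip at row ≈354, the catch tab near (317,294) and the carton at (268,215). In both views the bottles are upright. I'll enlarge the stand area for measuring.

```bash
python3 -c "
import cv2;a=cv2.imread('pics/top0.png')[148:288,212:362];cv2.imwrite('pics/c1.png',cv2.convertScaleAbs(cv2.resize(a,None,fx=4,fy=4,interpolation=cv2.INTER_CUBIC),alpha=1.5))
a=cv2.imread('pics/scene0.png')[136:306,150:360];cv2.imwrite('pics/c2.png',cv2.convertScaleAbs(cv2.resize(a,None,fx=3.5,fy=3.5,interpolation=cv2.INTER_CUBIC),alpha=1.5))"
```

```text
(no output)
```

View pics/c1.png

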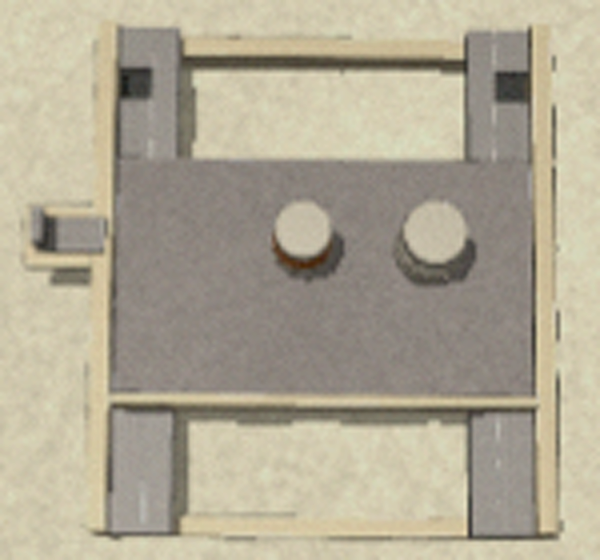

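View pics/c2.png

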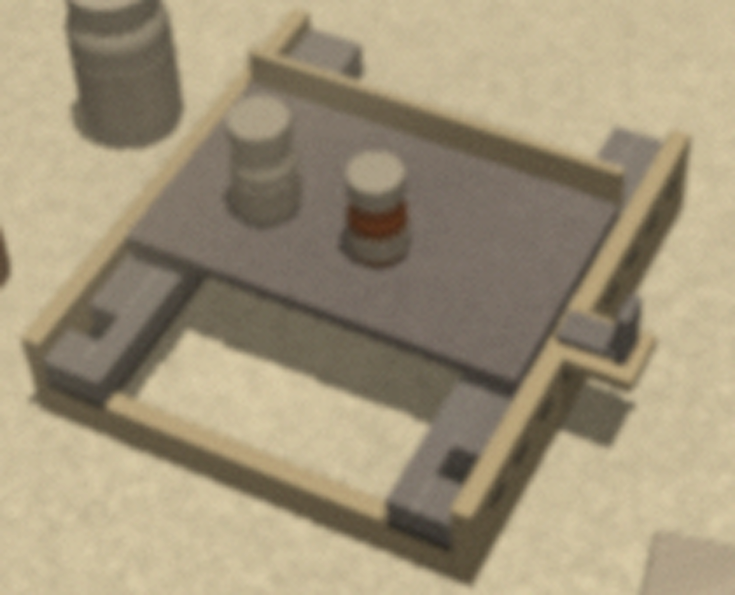

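The crop shows the wall ends cleanly. At the far end, outer, they are at c1 (103,25) and (549,26), and at the near end at (91,532) and (556,537). The lip top is at v≈396-402 and the tab at u≈30-45, v≈205-250. Next I fit the stand pose from both views.

```bash
cat > h.py <<'E'
import numpy as np,cv2
from scipy.optimize import least_squares
from station import r,planner,cams
def proj(info,P):
    T=np.array(info["camera_from_world"]);P=np.atleast_2d(P);c=P@T[:3,:3].T+T[:3,3];c=c*[1,-1,-1]
    return cv2.projectPoints(c.reshape(-1,1,3),np.zeros(3),np.zeros(3),np.array(info["K"]),np.array(info["dist_coeffs"]))[0].reshape(-1,2)
def world(p,s):
    c,n=np.cos(p[2]),np.sin(p[2]); s=np.atleast_2d(s).astype(float)/1000
    return np.c_[p[0]+c*s[:,0]-n*s[:,1],p[1]+n*s[:,0]+c*s[:,1],s[:,2]]
def backproj(info,uv,z):
    f=lambda q:proj(info,[q[0],q[1],z])[0]-uv
    return least_squares(f,[.5,0]).x
def toS(p,w):
    c,n=np.cos(p[2]),np.sin(p[2]);d=np.array(w[:2])-p[:2];return 1000*np.array([c*d[0]+n*d[1],-n*d[0]+c*d[1]])
def c1(u,v): return np.array([212+(u+.5)/4-.5,148+(v+.5)/4-.5])
def c2(u,v): return np.array([150+(u+.5)/3.5-.5,136+(v+.5)/3.5-.5])
E
cat > fit.py <<'E'
from h import *
ti,si=cams.camera_info("top"),cams.camera_info("scene")
A=[((150,134,64),(103,25)),((150,122,64),(119,27)),((150,-122,64),(533,27)),((150,-134,64),(549,26)),((-150,134,64),(91,532)),((-150,122,64),(106,532)),((-150,-122,64),(539,537)),((-150,-134,64),(556,537)),((115,112,50),(136,83)),((115,-112,50),(512,87))]
B=[((150,134,64),(475,517)),((150,122,64),(456,513)),((150,-134,64),(25,343)),((150,-122,64),(46,348)),((-150,134,64),(690,135)),((-150,122,64),(672,133)),((-150,-122,64),(311,17))]
def res(p,w=(1,1)):
    o=[]
    if w[0]:o.append(proj(ti,world(p,[a for a,_ in A]))-[c1(*b) for _,b in A])
    if w[1]:o.append(proj(si,world(p,[a for a,_ in B]))-[c2(*b) for _,b in B])
    return np.vstack(o).ravel()
for w in ((1,0),(0,1),(1,1)):
    s=least_squares(res,[.55,0,0],args=(w,));print(w,s.x.round(4),np.sqrt(np.mean(s.fun**2)).round(2))
p=s.x;np.save("p.npy",p);print(s.fun.reshape(-1,2).round(1).tolist())
for z,u in ((.058+.034,(325,395)),(.092,(325,402)),(.068,(325,160)),(.068+.06,(303,230)),(.068+.068,(435,232))): print(u,toS(p,backproj(ti,c1(*u),z)).round(1))
print("tab outer top",toS(p,backproj(ti,c1(31,225),.1)).round(1),"tab inner",toS(p,backproj(ti,c1(44,205),.1)).round(1))
c=np.array([268,190])*.7; print("carton top",toS(p,backproj(ti,c,.09)).round(1),[toS(p,backproj(ti,np.array(q)*.7,.09)).round(0).tolist() for q in ((250,193),(277,190),(285,220),(255,228))])
print("stock",toS(p,backproj(ti,np.array([557,353])*.7,.115)).round(0))
for n,q in (("home",(-26,0,0)),("lip",(-130,0,0)),("tab",(20,168,84))):print(n,world(p,q).round(4))
E
python3 fit.py
```

```text
(1, 0) [ 0.5984 -0.0209 -0.0332] 0.65
(0, 1) [ 0.6014 -0.016  -0.0272] 0.81
(1, 1) [ 0.5994 -0.0187 -0.0302] 1.15
[[-2.3, -1.0], [-1.2, -1.5], [-1.4, -0.8], [-0.3, -0.5], [-2.0, 0.3], [-0.4, 0.4], [-0.8, -0.5], [0.2, -0.5], [-1.1, 0.4], [-0.7, -0.0], [-0.7, -0.1], [-1.5, -1.4], [-1.4, -1.7], [-2.1, -1.0], [0.3, -1.1], [-0.0, -2.3], [-0.7, -1.7]]
(325, 395) [-73.7  -1.9]
(325, 402) [-77.6  -1.9]
(325, 160) [65.6 -2.2]
(303, 230) [12.7 11. ]
(435, 232) [ 10.4 -60.5]
tab outer top [ 20.2 163.3] tab inner [ 31.7 156.3]
carton top [190.8 244.5] [[186.0, 274.0], [191.0, 230.0], [140.0, 214.0], [126.0, 263.0]]
stock [ -77. -215.]
home [[ 0.5734 -0.0179  0.    ]]
lip [[ 0.4694 -0.0147  0.    ]]
tab [[0.6244 0.1486 0.084 ]]
```

The fit holds: stand at about (0.599, -0.019), yaw -0.030. The lip face is at stand x≈-79, which is about 62 mm short of home. I'll approach behind the lip with the fingers open, so it is a wide two-finger push, and push in steps while watching the force.

```bash
cat > a.py <<'E'
from h import *
p=np.load("p.npy");W=lambda x,y,z:world(p,[x,y,z])[0]
o=r.get_obs();print(o["eef_rot"],o["finger_gap"],o["clock"])
c=[]
for yaw in (p[2],p[2]+np.pi):
    q=planner.ik(W(-135,0,200),[np.pi,0,yaw]);print(yaw,q)
    if q is not None:c.append((abs(np.array(q)-o["joint_positions"]).max(),yaw))
yaw=min(c)[1];np.save("yaw.npy",yaw)
r.goto(W(-135,0,200),[np.pi,0,yaw])
r.line_to(W(-125,0,54),max_speed=.15)
f0=np.array(r.get_obs()["contact_force"]);d=[np.cos(p[2]),np.sin(p[2]),0]
x=-125
while x<-62:
    x+=5 if x<-105 else 2.5;r.line_to(W(x,0,54),max_speed=.05)
    f=np.array(r.get_obs()["contact_force"])-f0
    print(x,f.round(1),end=" ")
    if -(f@d)>1.5: break
o=r.get_obs();print("\n",toS(p,o["eef_pos"]),o["clock"],f0)
cv2.imwrite("pics/t1.png",cams.capture("top")[:,:,::-1])
E
python3 a.py
```

```text
[-3.13972192e+00 -1.62104217e-04  2.82182275e+00] 0.0851238131399012 0.1
-0.030195253005140917 [-1.47034718e-01 -2.80700175e-01  2.08377448e+00 -4.44089210e-16
  1.33851835e+00  1.45395686e+00]
3.1113974005846523 [-0.14703472 -0.28070017  2.08377448  0.          1.33851835 -1.68763579]
-120 [-0.  -0.3 -0.9] -115 [-1.2  1.6 -1. ] -110 [ 1.   0.9 -1.3] -105 [ 0.2  0.4 -0. ] -102.5 [ 1.1  1.2 -1.2] -100.0 [ 0.5  0.3 -0.7] -97.5 [ 0.2  0.9 -1. ] -95.0 [ 0.5 -0.2 -0.6] -92.5 [ 0.5  0.8 -1.4] -90.0 [ 0.9  0.2 -0.9] -87.5 [-3.4  1.6  0.7] 
 [-8.79605576e+01 -2.69582255e-02] 6.4083 [ 0.10407608 -0.58961476  0.76940854]
```

```bash
cat > b.py <<'E'
from h import *
p=np.load("p.npy");W=lambda x,y,z:world(p,[x,y,z])[0];d=[np.cos(p[2]),np.sin(p[2]),0]
def F():
    v=[]
    for _ in range(3): r.wait(.03);o=r.get_obs();v.append(np.r_[o["contact_force"],o["wrist_torque"]])
    return np.mean(v,0)
x=-87.5
while x<-21:
    x+= 12 if x<-42 else 1.5
    r.line_to(W(x,0,54),max_speed=.03 if x<-38 else .02)
    f=F();print(x,f[:3].round(1),f[5].round(2),(toS(p,r.get_obs()["eef_pos"])[0]-x).round(1),flush=True)
    if -(f[:3]@d)>11: break
cv2.imwrite("pics/t2.png",cams.capture("top")[:,:,::-1]);cv2.imwrite("pics/s2.png",cams.capture("scene")[:,:,::-1]);print(r.get_obs()["clock"])
E
python3 b.py; python3 -c "
import cv2
a=cv2.imread('pics/s2.png')[136:306,150:360];cv2.imwrite('pics/c3.png',cv2.convertScaleAbs(cv2.resize(a,None,fx=3.5,fy=3.5,interpolation=cv2.INTER_CUBIC),alpha=1.5))"
```

```text
-75.5 [-2.9  0.  -0.6] 0.08 -0.3
-63.5 [-0.8  0.2 -0.6] -0.01 0.4
-51.5 [-3.8  0.5  2.9] 0.0 -0.0
-39.5 [-3.9 -0.2  3.5] 0.05 0.0
-38.0 [-6.2  0.2  4.2] 0.01 -0.4
-36.5 [-6.3  0.   4.3] 0.0 -0.5
-35.0 [-5.5  0.1  3.5] 0.01 -0.5
-33.5 [-5.7  0.   3.3] -0.0 -0.5
-32.0 [-5.7  0.6  3. ] 0.05 -0.4
-30.5 [-5.   0.9  2.8] 0.04 -0.5
-29.0 [-4.8  0.3  2.4] 0.17 -0.4
-27.5 [-0.5 -0.3 -0.7] -0.02 0.4
-26.0 [-5.4  0.1  2.4] -0.26 -0.5
-24.5 [-5.4 -1.2  2.6] -0.12 -0.4
-23.0 [-5.1 -0.4  2.1] -0.04 -0.3
-21.5 [-4.6 -0.7  2.1] -0.03 -0.1
-20.0 [-6.8  0.6  3.6] -0.16 -0.6
13.7083
```

View pics/c3.png

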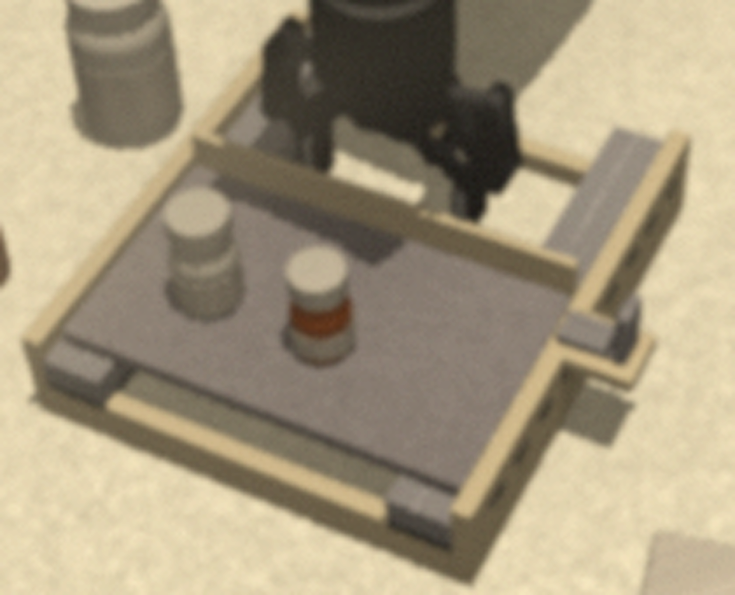

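Both bottles are upright, and the far panel edge runs about (65,338)→(455,487) in the crop. I'll compare the edges with predictions for a dropped board and a board still up.

```bash
cat > chk.py <<'E'
from h import *
import sys
p=np.load("p.npy");si,ti=cams.camera_info("scene"),cams.camera_info("top")
# scene-only offset pose for less bias
ps=np.array([.6014,-.016,-.0272])
inv=lambda q:((q-[150,136]+.5)*3.5-.5).round(0)
for bx in (58,62,66):
  for h in (50,58):
    P=[(bx+70,-118,h+10),(bx+70,100,h+10),(bx-70,-118,h+34),(bx-70,100,h+34),(bx-70,118,h+34)]
    print(bx,h,inv(proj(si,world(ps,P))).tolist())
E
python3 chk.py
python3 -c "
import cv2
a=cv2.imread('pics/t2.png')[148:288,212:362];cv2.imwrite('pics/c4.png',cv2.convertScaleAbs(cv2.resize(a,None,fx=4,fy=4,interpolation=cv2.INTER_CUBIC),alpha=1.5))"
```

```text
58 50 [[72.0, 328.0], [435.0, 469.0], [199.0, 132.0], [547.0, 250.0], [578.0, 261.0]]
58 58 [[69.0, 318.0], [434.0, 460.0], [198.0, 122.0], [548.0, 240.0], [579.0, 251.0]]
62 50 [[67.0, 333.0], [431.0, 475.0], [196.0, 136.0], [544.0, 255.0], [575.0, 266.0]]
62 58 [[65.0, 324.0], [431.0, 465.0], [194.0, 126.0], [545.0, 245.0], [576.0, 256.0]]
66 50 [[63.0, 338.0], [428.0, 481.0], [192.0, 141.0], [541.0, 260.0], [572.0, 271.0]]
66 58 [[61.0, 329.0], [427.0, 471.0], [191.0, 131.0], [542.0, 250.0], [573.0, 261.0]]
```

View pics/c4.png

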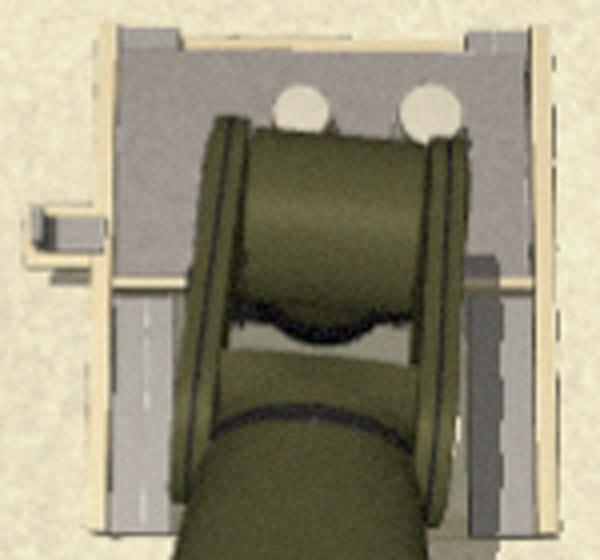

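The scene picture fits a dropped board at x≈64-66. The 8 mm of slide after the force dip at -27.5 also matches the notch play. I'll back off so the near side can settle, then recheck.

```bash
cat > c.py <<'E'
from h import *
p=np.load("p.npy");W=lambda x,y,z:world(p,[x,y,z])[0]
r.line_to(W(-45,0,54),max_speed=.06);r.wait(.2)
cv2.imwrite("pics/s3.png",cams.capture("scene")[:,:,::-1]);print(r.get_obs()["clock"],r.get_obs()["contact_force"])
E
python3 c.py; python3 -c "
import cv2
a=cv2.imread('pics/s3.png')[136:306,150:360];cv2.imwrite('pics/c5.png',cv2.convertScaleAbs(cv2.resize(a,None,fx=3.5,fy=3.5,interpolation=cv2.INTER_CUBIC),alpha=1.5))"
```

```text
14.525 [-0.55928601  0.52038286 -0.20844485]
```

View pics/c5.png

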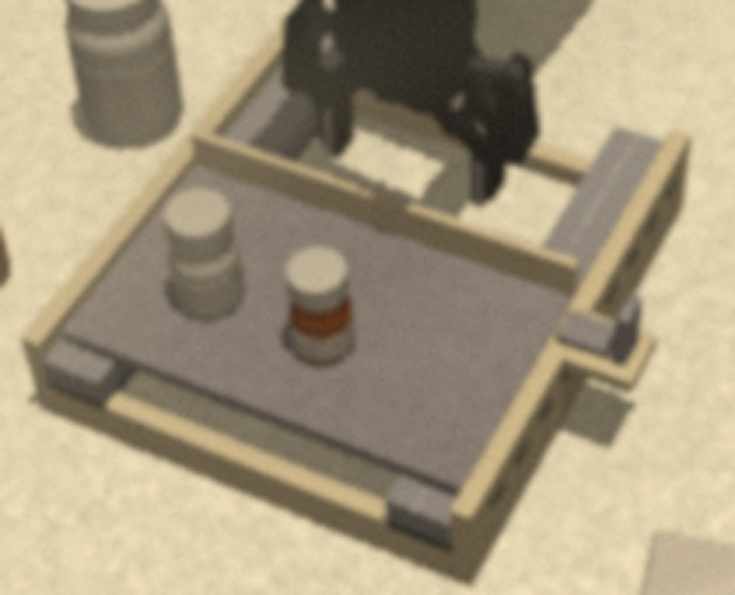

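It looks the same as before, with the bottles standing. The near +y corner of the lip is ambiguous, so I'll zoom there with both hypotheses overlaid, next to the starting picture as a reference.

```bash
cat > ov.py <<'E'
from h import *
si=cams.camera_info("scene");ps=np.array([.6014,-.016,-.0272])
def panel(f,cx,cy,hyps):
    a=cv2.imread(f)[cy:cy+36,cx:cx+48];a=cv2.convertScaleAbs(cv2.resize(a,None,fx=8,fy=8,interpolation=cv2.INTER_CUBIC),alpha=1.6)
    for bx,h,col in hyps:
        for q in ([(bx-76,y,h+34) for y in (-120,120)],[(bx-70,y,h+34) for y in (-120,120)],[(bx+70,y,h+10) for y in (-120,120)]):
            z=(((proj(si,world(ps,q))-[cx,cy]+.5)*8-.5)*16).astype(int);cv2.line(a,tuple(map(int,z[0])),tuple(map(int,z[1])),col,1,cv2.LINE_AA,4)
    return a
g,m=(0,255,0),(0,0,255)
A=panel("pics/scene0.png",297,166,[(-4.4,58,g)]);B=panel("pics/s3.png",280,188,[(63,50,g),(63,58,m)])
C=panel("pics/s3.png",194,164,[(63,50,g),(63,58,m)]);D=panel("pics/s3.png",240,248,[(63,50,g),(63,58,m)])
cv2.imwrite("pics/ov.png",np.vstack([np.hstack([A,B]),np.hstack([C,D])]))
E
python3 ov.py
```

```text
(no output)
```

View pics/ov.png

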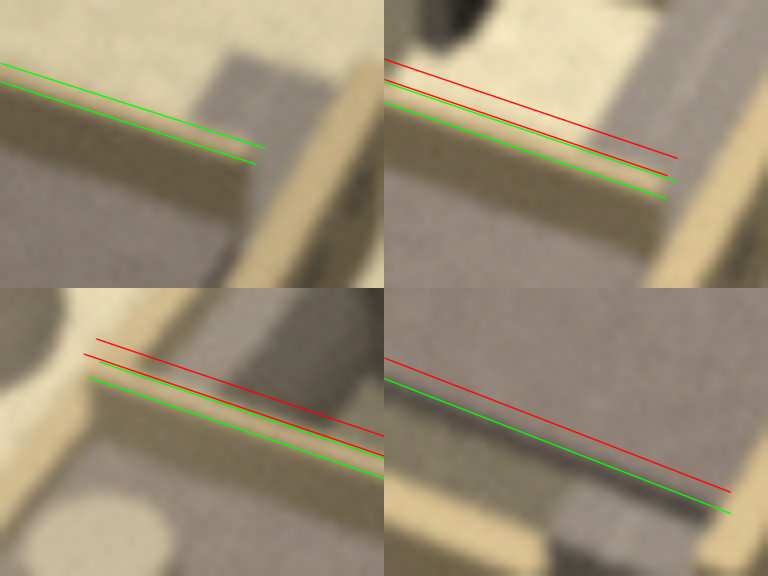

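Green (dropped, 50 mm) matches at the near lip on both sides and at the far edge, so the board is down all round. On to the catch, with the fingers shut and the gripper turned 90°.

```bash
cat > d.py <<'E'
from h import *
p=np.load("p.npy");W=lambda x,y,z:world(p,[x,y,z])[0];d=np.array([np.sin(p[2]),-np.cos(p[2]),0])
r.line_to(W(-50,0,210),max_speed=.2)
q0=np.array(r.get_obs()["joint_positions"]);c=[]
for yaw in (p[2]+np.pi/2,p[2]-np.pi/2):
    q=planner.ik(W(20,212,200),[np.pi,0,yaw])
    if q is not None:c.append((abs(np.array(q)-q0).max(),yaw))
yaw=min(c)[1];r.goto(W(20,212,200),[np.pi,0,yaw]);r.grasp(20)
r.line_to(W(20,205,80),max_speed=.15);r.wait(.2)
f0=np.array(r.get_obs()["contact_force"]);print(r.get_obs()["clock"],r.get_obs()["finger_gap"])
y=205
while y>140:
    y-=4 if y>186 else 2
    r.line_to(W(20,y,80),max_speed=.04);r.wait(.05)
    o=r.get_obs();f=-((np.array(o["contact_force"])-f0)@d);print(y,f.round(1),toS(p,o["eef_pos"])[1].round(1),end=" | ",flush=True)
    if f>14: break
print(r.get_obs()["clock"])
E
python3 d.py
```

```text
18.5 -0.00017781885833097116
201 0.3 200.8 | 197 0.1 196.9 | 193 -0.2 192.9 | 189 -0.7 188.9 | 185 -0.4 184.9 | 183 0.5 183.0 | 181 -0.0 181.0 | 179 -0.5 178.9 | 177 0.4 176.9 | 175 0.9 174.9 | 173 1.3 173.1 | 171 2.1 171.0 | 169 1.0 168.8 | 167 1.0 166.8 | 165 1.9 164.8 | 163 0.7 162.8 | 161 1.0 160.8 | 159 1.6 158.8 | 157 1.2 156.8 | 155 0.7 154.8 | 153 0.7 152.8 | 151 -0.2 150.8 | 149 1.1 148.9 | 147 3.0 147.0 | 145 8.3 146.9 | 143 14.7 146.8 | 26.3
```

The catch ran about 28 mm and hit a firm stop at 146.8 mm. I'll retreat and check.

```bash
cat > e.py <<'E'
from h import *
p=np.load("p.npy");W=lambda x,y,z:world(p,[x,y,z])[0]
r.line_to(W(20,195,80),max_speed=.1);r.line_to(W(20,215,220),max_speed=.2)
r.goto(W(-120,420,250),r.get_obs()["eef_rot"]);r.wait(.2)
cv2.imwrite("pics/t4.png",cams.capture("top")[:,:,::-1]);cv2.imwrite("pics/s4.png",cams.capture("scene")[:,:,::-1]);print(r.get_obs()["clock"],r.get_obs()["contact_force"])
a=cv2.imread("pics/t4.png")[120:290,170:420];b=cv2.imread("pics/s4.png")[120:320,120:370]
z=lambda a:cv2.convertScaleAbs(cv2.resize(a,(400,int(a.shape[0]*400/a.shape[1])),interpolation=cv2.INTER_CUBIC),alpha=1.5)
A=z(a);B=z(b);A=cv2.copyMakeBorder(A,0,B.shape[0]-A.shape[0],0,0,cv2.BORDER_CONSTANT);cv2.imwrite("pics/f.png",np.hstack([A,B]))
E
python3 e.py
```

```text
29.1083 [-0.45986456 -0.82865421 -0.99567578]
```

View pics/f.png

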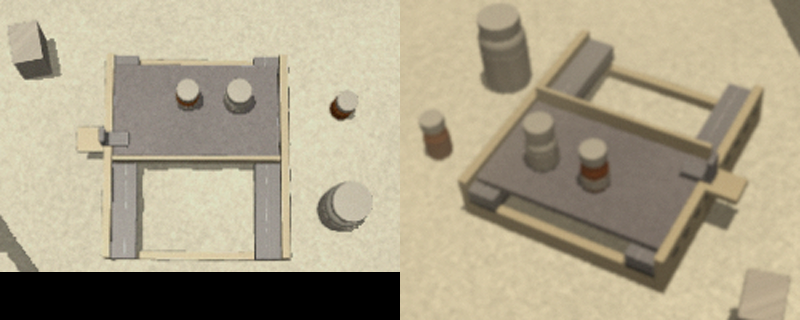

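The tongue (about (118,138) in the top view) lies over the board, and the tab is against the wall. Both bottles are standing, the stock bottle, vial and carton are in place, and the arm is clear. Handing in.

```bash
python3 -c "
from station import close_job
print(close_job())"
```

```text
the job is handed in; nothing more can be done
None
```

The board is home and locked, and I handed the job in at about 29 s with the arm clear of everything.

- **Board:** I pushed it by the lip with the open fingertips for about 67 mm at roughly 3–7 N, then backed off. With the board at x≈63 mm, its edges matched the dropped height (50 mm) at both ends of the lip and along the far edge. They did not match the raised height.
- **Catch:** I pushed the tab in with shut fingertips for about 28 mm at 1–2 N, until it met a firm stop (14.7 N with no further movement). In the last pictures the tongue lies over the board. I did not measure the catch's final travel more closely than that.
- **Everything else:** both pill bottles are standing, and the stock bottle, vial and carton look undisturbed by eye.
- **Disagreement:** the two cameras put the stand about 5 mm apart. I used a combined fit, and contact with the lip came within about 2 mm of where it predicted. No check failed.

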